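# Hold a drill jig flush on the tilted drill table

### The job

Pick up the aluminium drill jig by its upright rib, tilt it to match the slope of the drill table's face, and press it flush onto the middle of that face, square with its edges, feeling that the whole underside bears. Finish while still gripping the jig and pressing it lightly there, ready for someone to clamp it: do not let go. Do not push the locked table off its angle, and leave the vise, oil can, goggles and spanner where they are.

Things in the scene. Friction and masses are not known exactly. Their poses are not given: they have to be found in the camera images.
- jig_rib (a point): Centre of the drill jig's rib. The jig is bare aluminium, 0.2 to 0.35 kg, lying flat: a plate 90 (x) x 80 (y) x 8 mm with four bushings and, on the middle of its top, an upright rib 50 mm long (x), 12 mm thick (y), 50 mm tall, to be gripped across its thickness. This point is 33 mm above the underside, 25 mm above the plate's top; z points up. Half-turned it is the same.
- jig_base (a point): Centre of the underside of the jig's plate (same axes as the jig's rib point): 33 mm below the rib's centre.
- jig: The whole jig as one body; its origin and axes are those of the underside point.
- face (a point): Centre of the drill table's top face: flat grey plate 130 mm (its x, pointing uphill) x 120 mm (its y, level) with two dark stripes flush in it, on a dark bracket (foot 160 x 146 mm, bolted down) whose cheeks stay below the face. z: the face's normal, up and out. It stands about 0.1 m above the bench; the slope varies from 0.2 to 0.56 rad, low edge on the robot's side.
- tiltplate: The drill table's tilting plate, turning on a level axis 20 mm under the face centre. It is locked by friction: presses of up to some 40 N on the face do not turn it. Its origin is on that axis, its axes as the face's.
- vise: Bystander: dark steel machine vise 120 x 80 x 60 mm, origin under its middle.
- oilcan: Bystander: dark metal oil can, 64 mm across, 100 mm tall, origin under its middle.
- goggles: Bystander: green see-through safety goggles standing on edge, about 180 mm wide and 55 mm tall, origin under the middle of the lens.
- spanner: Bystander: steel spanner 160 mm long, lying flat.
Things that resemble listed ones, but are neither listed nor needed, are in the scene too. Leave any purple or red look-alike of the jig alone. What is shaped like the part that bears face but pink or purple is not meant.

How it is judged:
By the outcome, as a careful person would: the job done as asked, in the order asked, and still so for the second after the job is handed in, while the arm keeps its last pose, push and grip.
It also fails if it takes over 45 s, if anything falls off the work surface, if the arm or the gripper's body presses on something with over 40 N, if the wrist force passes 120 N, or if a joint passes its speed limit or range.

### The arm

A 6-joint arm with a two-finger parallel gripper is mounted at the origin on the work surface. World frame = base frame: x ahead of the robot, y to its left, z up, the work surface at z = 0. Lengths are in mm, angles in rad, forces in N, time in s.
With the tool pointing down it reaches from about 350 to 950 mm from the base axis. Payload 17.4 kg.
Tool frame: the origin (TCP) lies midway between the tips of the shut fingers; the grasp point (between the pads) lies manip.grasp_offset behind it (manip.grasp_offset is the distance from the TCP to the grasp point, in mm); z points along the fingers, y is the direction in which the jaws open and shut (so a half turn about z gives the same grasp; the last joint's range is limited). The gripper opens to 93 mm and grips with 3 to 60 N. Pads are 15 mm wide; open, the fingers measure 128 mm over their backs; the gripper's body (75 mm by 188 mm) begins 65 mm behind the grasp point.
Start: joints at [-1.321, 0.116, 1.442, -0, 1.584, -0.038], TCP at [191.585, -647.246, 218.646] pointing down, gripper open.
Joint ranges: [-2.83, 2.83], [-0.83, 2.19], [0.07, 2.5], [-1.14, 4.28], [0.01, 3], [-2.97, 2.97]. Speed limits (rad/s): [1.89, 1.89, 2.22, 3.14, 3.14, 3.14].

### API

Orientations are given as [roll, pitch, yaw] about the fixed x, y, z axes, in that order (R = Rz(yaw) Ry(pitch) Rx(roll)).
In Python, from station import manip gives the robot as it stands.
- The arm moves only by the tool jog_arm, never from a script. Its argument "plan" is a list that holds one entry, the list of rows, each a list of 4 numbers: the shift along the tool's x, y, z in m, then the turn about the tool's z in rad. In form: [[[x, y, z, roll], ...]]. A call has 1 to 12 rows; each row shifts and turns the commanded pose from where the row before left it, along the tool's axes as they then stand; what a row does not reach is not made up. A row lasts 1/8 s, in which the tool goes at most 62.5 mm and 10.7 degrees, less where a joint would pass 70% of its speed; a pose out of reach is approached as far as the arm can. A call with a gripper value outside its range is refused whole. "jaw" is the opening in per cent of the stroke, from 0 (shut) to 100 (fully open), set as the call begins (left out, the last holds). The fingers move at their own pace and stop on an object; "newtons" is the grip in N (left out, the last holds). Time passes only in rows, so rows that do not move let the fingers close. It gives the time, the measured TCP pose, the force and the opening at its end, in the units of the state.
- manip.get_obs(): the state, without advancing time (a new reading comes with each control period).
- manip.capture(name): name is "scene" or "top" or "wrist"; returns a dict with "frame" (400x640x3 uint8, red, green, blue), "range_z" (400x640 float32, mm along the optical axis (not along the pixel's ray), 0 where there is no reading), "fov_y" (degrees; the focal length in pixels is half the picture's height over the tangent of half this angle, whatever the lens; pixels are square), "cx", "cy" (the principal point, pixels), "origin" and "attitude" of the camera in the world. Camera axes: x right, y down, z forward; pixel columns grow to the right and rows downward; lengths in mm; the calibration is good to about 2 mm. A picture is of the moment at which its call begins.
- manip.close_job(): hands the job in, once; it reports no verdict.
The state is a dict: "t": time; "joint_pos": joint angles; "joint_velocities": joint speeds; "effort": joint torques, N m; "tool_pos": TCP position; "tool_rot": TCP orientation; "wrist_force": force on the tool from outside, world axes, zero at the start; "moment": the same for the moment, N m; "gripper_width": finger opening in mm.
Only numpy, scipy, OpenCV 4.12 (cv2) and the standard library are available. Lean on these libraries where they do the work, as an engineer would, in place of code of your own. Each camera call takes 0.05 s, during which the arm holds its last target.

## Working session

There is one attempt and no reset: what is moved stays moved. The work goes in short steps, Python scripts to look and compute and a tool call to move; the robot and the scene stay as the last step left them, time stands still between calls to the robot, and variables do not carry over. Pictures are saved under pics/ and viewed, and the job is handed in when it is done.

Besides the shell and the picture viewer there is one more tool, called after "Emit:" by a JSON object that holds its "op" and its "data". jog_arm: Moves the arm, as the interface text tells. Its arguments: {"type":"object","properties":{"plan":{"type":"array","items":{"type":"array","items":{"type":"array","items":{"type":"number"}}}},"jaw":{"type":"number"},"newtons":{"type":"number"}},"required":["plan"]}

```bash
ls; mkdir -p pics; cat > h.py <<'E'
import numpy as np, cv2
from station import manip
from scipy.spatial.transform import Rotation as R
def cap(n,tag):
    c=manip.capture(n); cv2.imwrite(f'pics/{tag}.png',c['frame'][:,:,::-1]); np.savez(f'pics/{tag}.npz',**{k:np.asarray(v) for k,v in c.items()}); return c
def att(c):
    a=np.asarray(c['attitude'],float)
    return a if a.shape==(3,3) else R.from_euler('xyz',a).as_matrix()
def cloud(c):
    h,w=c['range_z'].shape; f=h/2/np.tan(np.radians(float(c['fov_y']))/2)
    v,u=np.mgrid[:h,:w]; z=c['range_z']
    p=np.stack([(u-c['cx'])/f*z,(v-c['cy'])/f*z,z],-1)
    return p@att(c).T+np.asarray(c['origin'])
E
python3 - <<'E'
from h import *
for n in ['scene','top','wrist']:
    c=cap(n,n+'0'); print(n,c['origin'],c['attitude'],c['fov_y'],c['cx'],c['cy'])
print(manip.get_obs(), manip.grasp_offset)
E
```

```text
pics
scene [1198.07213387  413.59408037 1287.85748575] [-2.57136353  0.00469302  2.09711712] 45.945454691653794 321.21691642240376 204.53290596726254
top [ 423.68957604   22.03259832 1208.07714612] [-3.04676116  0.0148299  -1.59781354] 54.75003478182532 320.0464131792343 197.10150498213517
wrist [ 260.81525085 -626.69643437  384.03375011] [ 2.88042969e+00  4.86886083e-04 -1.28384090e+00] 69.79716929549333 320.25372815489305 199.11002625252317
{'t': 0.15, 'joint_pos': array([-1.32077353e+00,  1.16338481e-01,  1.44206860e+00, -1.04750693e-05,
        1.58397358e+00, -3.77649011e-02]), 'joint_velocities': array([-0.00013627, -0.00148844, -0.00095944,  0.0014064 , -0.00029095,
       -0.00111403]), 'effort': array([ 1.46740495e-03, -7.21759629e+01, -6.22947335e+01,  7.79301510e-02,
        2.24662211e-02, -4.67593316e-05]), 'tool_pos': array([ 191.5639322 , -647.10552188,  218.12676221]), 'tool_rot': array([-3.14080481e+00, -1.92851161e-05,  2.87787554e-01]), 'wrist_force': array([0.29608035, 0.23217009, 0.09152312]), 'moment': array([-0.00663028, -0.03371069,  0.04666724]), 'gripper_width': 92.91006107394244} 18.8
```

View pics/scene0.png

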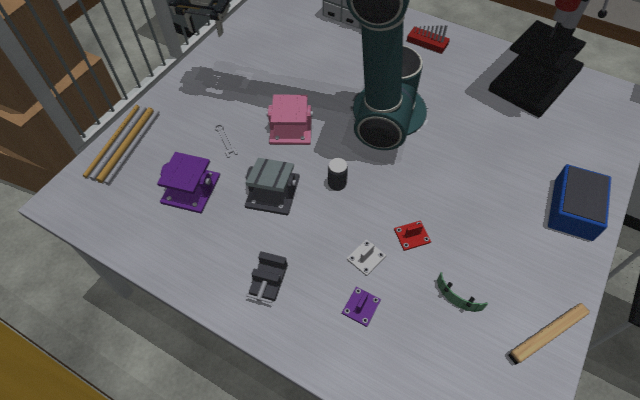

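View pics/top0.png

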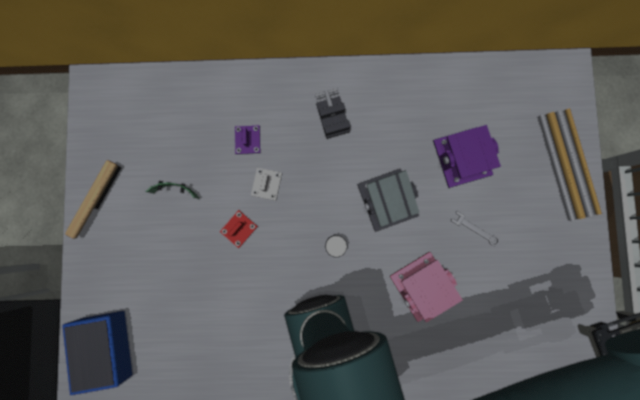

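View pics/wrist0.png

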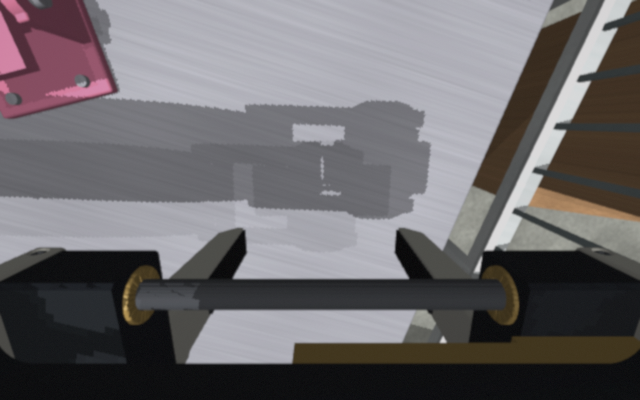

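The white-grey jig is at top (266,183) and scene (366,257). The grey table is at top (390,200) and scene (272,182). The pink and purple ones are decoys. I'll measure both now.

```bash
cat >> h.py <<'E'
def rect(P2):
    r=cv2.minAreaRect(P2.astype(np.float32)); return r
def face_fit(c,box,rgb_ok=None,zmin=60,zmax=160,tol=3,seed=None):
    X=cloud(c); u0,u1,v0,v1=box
    m=np.zeros(X.shape[:2],bool); m[v0:v1,u0:u1]=1
    m&=(c['range_z']>0)&(X[...,2]>zmin)&(X[...,2]<zmax)
    P=X[m]; rng=np.random.default_rng(0); best=None
    for _ in range(400):
        a=P[rng.choice(len(P),3,False)]; n=np.cross(a[1]-a[0],a[2]-a[0]); L=np.linalg.norm(n)
        if L<100: continue
        n/=L
        if n[2]<0:n=-n
        if n[2]<.75: continue
        k=(abs((P-a[0])@n)<tol)
        if best is None or k.sum()>best.sum(): best=k
    Q=P[best]
    for _ in range(3):
        o=Q.mean(0); n=np.linalg.svd(Q-o,full_matrices=False)[2][2]; n*=np.sign(n[2])
        k=abs((P-o)@n)<tol; Q=P[k]
    up=np.array([0,0,1.])-n[2]*n; up/=np.linalg.norm(up); y=np.cross(n,up)
    q=np.c_[(Q-o)@up,(Q-o)@y]
    r=rect(q)
    cen=o+up*r[0][0]+y*r[0][1]
    return dict(n=n,tilt=np.arccos(n[2]),upyaw=np.arctan2(up[1],up[0]),cen=cen,rect=r,N=len(Q),up=up,y=y,rms=np.std((Q-o)@n),Q=Q,q=q,o=o)
E
python3 - <<'E'
from h import *
S={n:dict(np.load(f'pics/{n}0.npz')) for n in['scene','top']}
for n,b in [('scene',(240,305,150,215)),('top',(350,430,160,235))]:
    f=face_fit(S[n],b); print(n,f['tilt'],f['upyaw'],f['cen'],f['rect'],f['N'],f['rms'])
for n,b in [('scene',(340,392,235,280)),('top',(245,290,162,205))]:
    X=cloud(S[n]); u0,u1,v0,v1=b; P=X[v0:v1,u0:u1].reshape(-1,3); fr=S[n]['frame'][v0:v1,u0:u1].reshape(-1,3)
    bench=np.median(P[:,2]); 
    pl=P[(P[:,2]>4.5)&(P[:,2]<14)]; rb=P[P[:,2]>40]
    print(n,bench,len(pl),rect(pl[:,:2]),pl[:,2].mean(),len(rb),rect(rb[:,:2]),rb[:,2].max(), rb.mean(0))
E
```

```text
scene 0.2692714470663418 0.3159023968771474 [ 518.58417976 -172.03153944  100.3041802 ] ((-3.8952102661132812, -1.3563613891601562), (136.5379180908203, 143.44776916503906), 1.423047423362732) 909 1.546498484164711
top 0.2710977051728734 0.31806094186830486 [ 519.12936382 -175.52774565   99.20130775] ((-0.39520263671875, -0.99755859375), (130.51327514648438, 145.41128540039062), 0.06783886253833771) 1633 1.488931081459478
scene 2.4530741985264513 696 ((583.55810546875, 206.5269317626953), (148.23550415039062, 158.3224639892578), 29.64848518371582) 8.490816696867443 103 ((882.812744140625, 299.12628173828125), (669.9835205078125, 32.97491455078125), 17.1378173828125) 1287.8574857453386 [628.78329283 221.60388392 138.76436642]
top 2.1127242047371055 624 ((590.8975830078125, 203.55618286132812), (136.14044189453125, 129.11074829101562), 89.80467224121094) 8.463365510741491 95 ((502.97857666015625, 126.4506607055664), (258.4228210449219, 44.46504592895508), 43.02617645263672) 1208.077146119129 [563.75114391 179.82510881 201.86746016]
```

```bash
python3 - <<'E'
from h import *
S={n:dict(np.load(f'pics/{n}0.npz')) for n in['scene','top']}
for n,b in [('scene',(335,395,230,285)),('top',(240,295,160,210))]:
    c=S[n];X=cloud(c); u0,u1,v0,v1=b; P=X[v0:v1,u0:u1]; ok=c['range_z'][v0:v1,u0:u1]>0; fr=c['frame'][v0:v1,u0:u1].astype(int)
    P=P.reshape(-1,3)[ok.ravel()]
    rb=P[(P[:,2]>35)&(P[:,2]<70)]; pl=P[(P[:,2]>4.5)&(P[:,2]<70)]
    d=rb[:,:2]-np.median(rb[:,:2],0); k=np.linalg.norm(d,axis=1)<40; 
    w,V=np.linalg.eigh(np.cov(d[k].T)); print(n,np.median(rb,0),k.sum(),np.arctan2(V[1,1],V[0,1]),np.sqrt(w), rb[:,2].max())
    I=cv2.resize(c['frame'][v0:v1,u0:u1,::-1],None,fx=10,fy=10,interpolation=2);cv2.imwrite(f'pics/z_{n}.png',I)
E
```

```text
scene [588.68176199 207.94944062  56.33020587] 107 2.89377707676963 [ 3.86150726 15.29676108] 69.18822592490392
top [583.70782889 202.85262748  57.22183212] 87 2.9106762519571445 [ 3.91055831 14.6314618 ] 62.92386760009981
```

View pics/z_top.png

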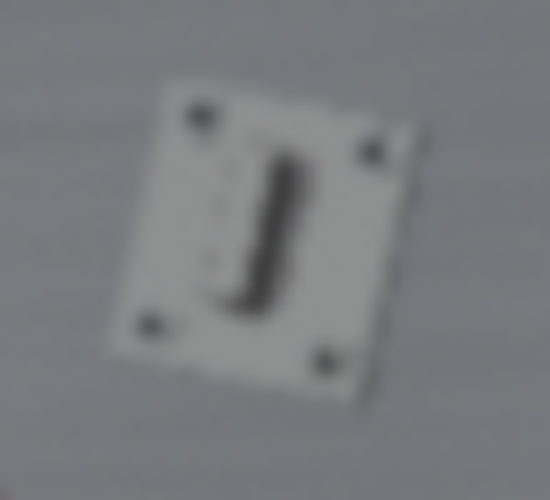

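Emit:
{"op": "jog_arm", "data": {"plan": [[[0.037,-0.042,0,0],[0.037,-0.042,0,0],[0.037,-0.042,0,0],[0.037,-0.042,0,0],[0.037,-0.042,0,0],[0.037,-0.042,0,0],[0.037,-0.042,0,0],[0.037,-0.042,0,0],[0.037,-0.042,0,0],[0.037,-0.042,0,0],[0.037,-0.042,0,0],[0.037,-0.042,0,0]]], "jaw": 100}}

```text
t: 1.65
tool_pos: [474.6, -36.1, 218.6]
tool_rot: [3.141, -0.0, 0.288]
wrist_force: [1.3, -0.2, 0.5]
gripper_width: 93.0
```

Emit:
{"op": "jog_arm", "data": {"plan": [[[0.037,-0.042,0,0],[0.037,-0.042,0,0],[0.037,-0.042,0,0],[0.037,-0.042,0,0],[0.02,-0.02,0,0],[0,0,0,0.18],[0,0,0,0.18],[0,0,0,0.17],[0,0,0,0],[0,0,0,0]]]}}

```text
t: 2.9
tool_pos: [582.0, 190.0, 218.5]
tool_rot: [3.142, 0.0, -0.238]
wrist_force: [-0.5, -0.1, -0.2]
gripper_width: 93.1
```

```bash
python3 - <<'E'
from h import *
c=cap('wrist','w1');print(c['origin'],c['attitude']); o=manip.get_obs();print({k:np.round(o[k],3) for k in['t','joint_pos','tool_pos','tool_rot','wrist_force']})
E
```

```text
[652.1372928  173.27657732 384.57852918] [ 2.88042028e+00 -2.00524223e-04 -1.80989673e+00]
{'t': np.float64(2.95), 'joint_pos': array([ 0.274, -0.02 ,  1.583, -0.   ,  1.579,  2.084]), 'tool_pos': array([581.975, 189.957, 218.595]), 'tool_rot': array([ 3.142,  0.   , -0.239]), 'wrist_force': array([-0.623, -0.888,  0.681])}
```

View pics/w1.png

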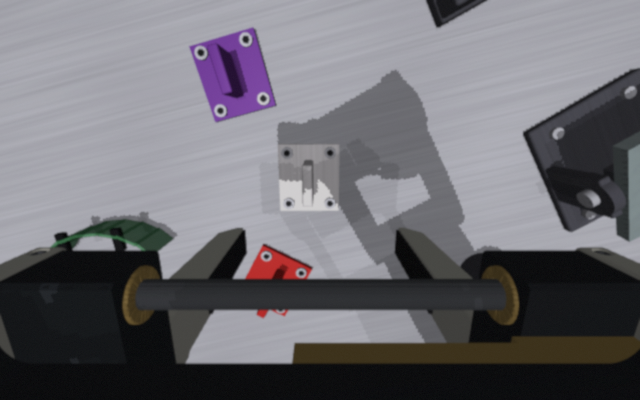

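The jig is centred at (308,178), nearly aligned with the tool, with its rib at (308,180).

```bash
python3 - <<'E'
from h import *
c=dict(np.load('pics/w1.npz'));X=cloud(c)
g=X[130:225,262:355].reshape(-1,3); g=g[(c['range_z'][130:225,262:355].ravel()>0)]
pl=g[(g[:,2]>4)&(g[:,2]<12)]; rb=g[(g[:,2]>47)&(g[:,2]<65)]
o=manip.get_obs(); t=o['tool_pos']; yaw=o['tool_rot'][2]
ex=np.array([np.cos(yaw),np.sin(yaw)]);ey=np.array([np.sin(yaw),-np.cos(yaw)])
for nm,p in [('plate',pl),('rib',rb)]:
    d=p[:,:2]-t[:2]; q=np.c_[d@ex,d@ey]; r=rect(q); 
    print(nm,len(p),p[:,2].mean(),np.median(q,0),np.percentile(q,[1,99],axis=0),r)
I=cv2.resize(c['frame'][130:225,262:355,::-1],None,fx=6,fy=6,interpolation=2);cv2.imwrite('pics/z1.png',I)
# colour segmentation: plate centre via pixel edges, ray hits z=8
h,w=c['range_z'].shape;f=h/2/np.tan(np.radians(float(c['fov_y']))/2)
def hit(u,v,z):
    r=att(c)@np.array([(u-c['cx'])/f,(v-c['cy'])/f,1]);O=c['origin'];p=O+r*(z-O[2])/r[2];d=p[:2]-t[:2];return np.round([d@ex,d@ey],1)
for u,v in [(286.5,152.5),(330,152.5),(288.5,203),(330,203)]: print(hit(u,v,8))
for u,v in [(277,144),(339,144),(278,211),(339,211)]: print('corner',hit(u,v,8))
E
```

```text
plate 3423 8.325383739032628 [  4.60589887 -12.355573  ] [[-43.9463134  -55.06196593]
 [ 45.01315145  23.46446815]] ((0.3012886047363281, -15.786148071289062), (80.13114929199219, 89.79497528076172), 89.8162612915039)
rib 445 57.59043107131778 [  2.59878326 -15.63104662] [[-23.85548135 -21.64139553]
 [ 25.00408243  -9.88542635]] ((0.5556125640869141, -15.85058307647705), (49.29962158203125, 11.787014961242676), 0.34870192408561707)
[ 34.3 -44.3]
[34.3 12.4]
[-34.  -43.7]
[-34.  13.]
corner [ 45.2 -56.3]
corner [45.2 23.9]
corner [-45.4 -58.4]
corner [-45.5  25.4]
```

View pics/z1.png

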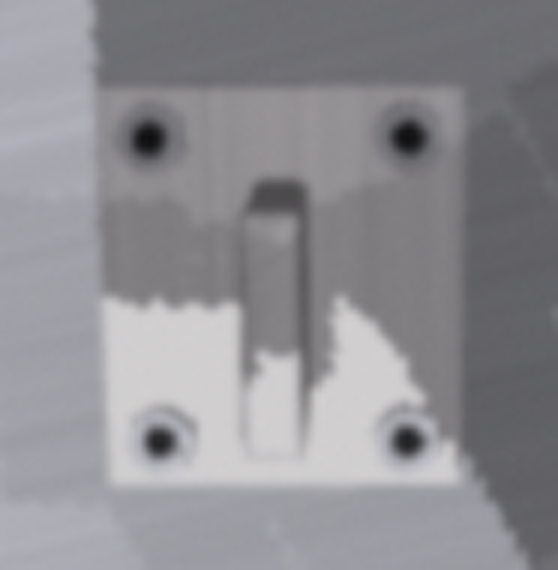

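Emit:
{"op": "jog_arm", "data": {"plan": [[[0,-0.0157,0.05,0],[0,0,0.06,0],[0,0,0.05,0],[0,0,0.03,0],[0,0,0.0154,0],[0,0,0,0]]]}}

```text
t: 3.7
tool_pos: [585.6, 205.2, 12.9]
tool_rot: [3.141, 0.001, -0.241]
wrist_force: [1.1, -0.2, 0.1]
gripper_width: 92.9
```

Emit:
{"op": "jog_arm", "data": {"plan": [[[0,0,0,0],[0,0,0,0],[0,0,0,0],[0,0,0,0],[0,0,0,0],[0,0,0,0],[0,0,0,0]]], "jaw": 0, "newtons": 20}}

```text
t: 4.58
tool_pos: [585.7, 205.3, 13.2]
tool_rot: [3.142, 0.0, -0.242]
wrist_force: [-0.8, -0.1, 0.1]
gripper_width: 27.2
```

Emit:
{"op": "jog_arm", "data": {"plan": [[[0,0,0,0],[0,0,0,0],[0,0,0,0],[0,0,0,0]]]}}

```text
t: 5.08
tool_pos: [585.8, 205.2, 13.2]
tool_rot: [3.142, -0.0, -0.242]
wrist_force: [0.7, -0.3, -1.1]
gripper_width: 11.9
```

Emit:
{"op": "jog_arm", "data": {"plan": [[[0,0,-0.02,0],[0,0,-0.04,0],[0,0,-0.05,0],[0,0,-0.06,0],[0,0,-0.04,0],[0,0,-0.01,0],[0,0,0,0]]]}}

```text
t: 5.95
tool_pos: [585.6, 205.2, 233.0]
tool_rot: [-3.142, 0.0, -0.242]
wrist_force: [0.6, -0.9, -3.5]
gripper_width: 11.7
```

```bash
python3 - <<'E'
from h import *
c=cap('wrist','w2')
o=manip.get_obs();print({k:np.round(o[k],3) for k in['t','joint_pos','tool_pos','tool_rot','wrist_force','gripper_width']})
E
```

```text
{'t': np.float64(6.0), 'joint_pos': array([ 0.296, -0.005,  1.546, -0.   ,  1.602,  2.109]), 'tool_pos': array([585.349, 205.104, 231.801]), 'tool_rot': array([ 3.141e+00,  1.000e-03, -2.420e-01]), 'wrist_force': array([ 0.327,  0.106, -3.722]), 'gripper_width': np.float64(11.72)}
```

View pics/w2.png

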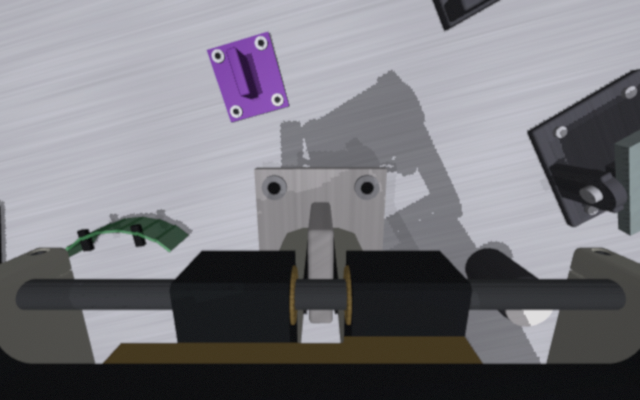

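Emit:
{"op": "jog_arm", "data": {"plan": [[[0,0.02,-0.01,0],[-0.008,0.045,-0.008,0],[-0.008,0.05,0,0],[-0.008,0.05,0,0],[-0.008,0.05,0,0],[-0.008,0.05,0,0],[-0.008,0.05,0,0],[-0.008,0.05,0,0],[-0.008,0.05,0,0],[-0.003,0.0274,0,0],[0,0,0,-0.18],[0,0,0,-0.18]]]}}

```text
t: 7.5
tool_pos: [413.5, -208.9, 250.4]
tool_rot: [-3.141, 0.001, 0.122]
wrist_force: [-0.5, -0.7, -3.0]
gripper_width: 12.0
```

Emit:
{"op": "jog_arm", "data": {"plan": [[[0,0,0,-0.15],[0,0,0,-0.049],[0,0,0,0],[0,0,0,0]]]}}

```text
t: 8.0
tool_pos: [414.2, -208.3, 250.9]
tool_rot: [-3.141, 0.0, 0.315]
wrist_force: [-0.2, -0.5, -3.5]
gripper_width: 11.7
```

```bash
python3 - <<'E'
from h import *
c=cap('wrist','w3')
o=manip.get_obs();print({k:np.round(o[k],3) for k in['t','joint_pos','tool_pos','tool_rot','wrist_force','gripper_width']})
E
```

```text
{'t': np.float64(8.05), 'joint_pos': array([-0.521, -0.361,  1.824, -0.   ,  1.679,  0.734]), 'tool_pos': array([ 414.322, -208.244,  250.999]), 'tool_rot': array([-3.141,  0.   ,  0.316]), 'wrist_force': array([ 0.153, -0.13 , -2.371]), 'gripper_width': np.float64(11.987)}
```

View pics/w3.png

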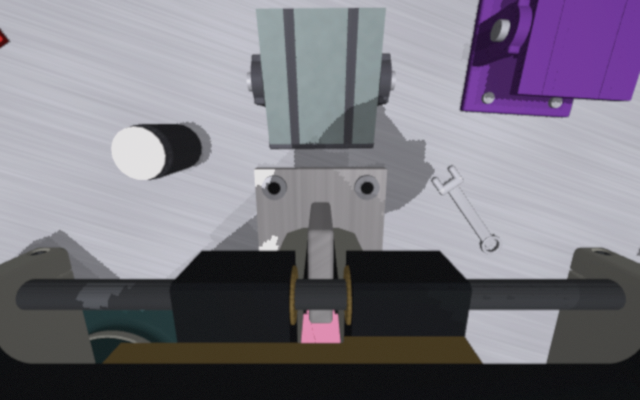

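The whole face is visible, with corners at about (258,9), (384,9), (373,146) and (271,146). The jig hangs below it at (320,190).

```bash
python3 - <<'E'
from h import *
c=dict(np.load('pics/w3.npz'))
f=face_fit(c,(250,392,4,149),zmin=65,zmax=140,tol=3)
q=f['q']; print(f['tilt'],f['upyaw'],f['cen'],f['rect'],f['N'],f['rms'])
# trimmed extents, robust: per-side line fits
lo,hi=np.percentile(q[:,0],[1,99]); print(lo,hi)
B=np.arange(-50,51,10)
L=[];Rr=[]
for b in B:
    k=abs(q[:,0]-b)<5; L.append(q[k,1].min()); Rr.append(np.sort(q[k,1])[-1])
print(np.round(L,1),np.round(Rr,1))
T=[];U=[]
for b in B:
    k=abs(q[:,1]-b)<5; T.append(q[k,0].min()); U.append(q[k,0].max())
print(np.round(T,1),np.round(U,1))
print('o',f['o'],'up',f['up'],'y',f['y'],'n',f['n'])
# intersect pixel corners with plane
h=400;F=h/2/np.tan(np.radians(float(c['fov_y']))/2)
fr=c['frame'].astype(int)
def hit(u,v):
    r=att(c)@np.array([(u-c['cx'])/F,(v-c['cy'])/F,1]);O=c['origin'];p=O+r*((f['o']-O)@f['n'])/(r@f['n']);return p
C=[hit(*x) for x in [(257,8.5),(385,8.5),(374,146),(270,146)]]
m=np.mean(C,0);print('corner mean',m,[np.round(((x-m)@f['up'],(x-m)@f['y']),1) for x in C])
I=cv2.resize(c['frame'][0:160,240:400,::-1],None,fx=4,fy=3.7,interpolation=0);cv2.imwrite('pics/z3.png',cv2.resize(c['frame'][0:160,240:400,::-1],None,fx=3.6,fy=3.6,interpolation=0))
# jig in hand
X=cloud(c);P=X[160:205,240:400].reshape(-1,3);o=manip.get_obs();t=o['tool_pos'];yaw=o['tool_rot'][2]
P=P[abs(P[:,2]-(t[2]-14+8+1))<8];d=P-t;e=np.array([np.cos(yaw),np.sin(yaw)]);ey=np.array([np.sin(yaw),-np.cos(yaw)])
a=np.c_[d[:,:2]@e,d[:,:2]@ey,d[:,2]];print(len(a),np.percentile(a,[.5,50,99.5],axis=0)); A=np.c_[a[:,:2],np.ones(len(a))];print(np.linalg.lstsq(A,a[:,2],rcond=None)[0])
E
```

```text
0.27033691384058567 0.31904893361440745 [ 520.13265829 -174.53508897   99.41164889] ((-7.175804138183594, 0.2561492919921875), (130.32679748535156, 145.9515380859375), 0.3998226225376129) 16199 0.8234934695934135
-70.23495046852308 57.01524812858486
[-60.1 -59.9 -67.6 -72.5 -72.7 -72.5 -59.8 -59.9 -60.  -59.7 -59.7] [59.9 59.9 59.8 72.1 73.2 72.7 60.1 60.2 60.4 60.2 60.7]
[-72.  -71.9 -71.6 -71.7 -71.7 -71.5 -71.5 -71.6 -72.4 -71.3 -72.5] [57.7 57.8 57.8 57.9 57.9 57.9 57.9 57.3 57.3 57.4 57.4]
o [ 526.7792083  -172.60926913  101.32799137] up [0.91504801 0.30227168 0.26705613] y [-0.31366363  0.94953416  0.        ] n [-0.25357892 -0.0837658   0.96368098]
corner mean [ 518.96622377 -175.7131403    99.00231881] [array([66.5, 59.3]), array([ 65.9, -58.5]), array([-66.5, -60.4]), array([-65.9,  59.7])]
4834 [[ 23.05578759 -39.37681601 -10.53080969]
 [ 35.05293078  -0.06870301  -5.11491867]
 [ 45.15942423  39.70089371  -0.61196102]]
[-4.65747769e-02 -8.96880351e-04 -3.16688784e+00]
```

View pics/z3.png

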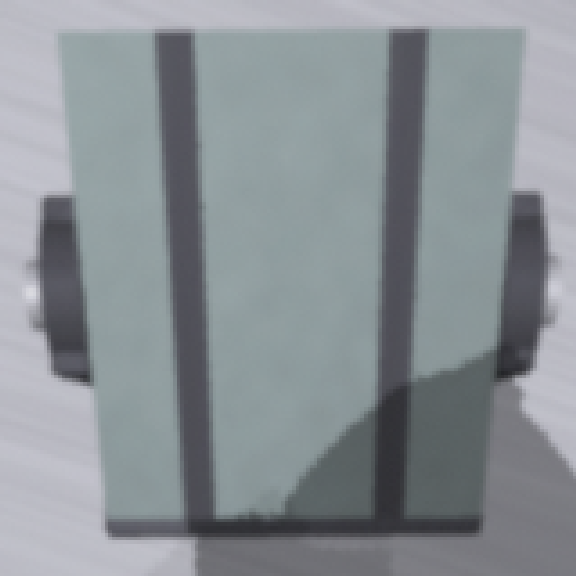

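Emit:
{"op": "jog_arm", "data": {"plan": [[[0.02,0,0,-0.003],[0.04,0.0013,0.01,0],[0.035,0,0.03,0],[0.0144,0,0.03,0],[0,0,0.03,0],[0,0,0.016,0],[0,0,0,0],[0,0,0,0],[0,0,0,0]]]}}

```text
t: 9.18
tool_pos: [519.3, -175.3, 136.5]
tool_rot: [3.14, -0.001, 0.32]
wrist_force: [0.3, 0.2, -2.8]
gripper_width: 12.1
```

```bash
cat >> h.py <<'E'
C=np.array([520.1,-174.6,99.4]);TH=.270;YW=.319
def st():
    o=manip.get_obs();t=o['tool_pos'];d=t-C;x=d[0]*np.cos(YW)+d[1]*np.sin(YW);y=d[0]*np.sin(YW)-d[1]*np.cos(YW);z=d[2]+18.8
    print('t',o['t'],'G: t %.1f n %.1f  x %.1f z %.1f y %.1f'%(x*np.cos(TH)+z*np.sin(TH),-x*np.sin(TH)+z*np.cos(TH),x,z,y),'rot',np.round(o['tool_rot'],4),'F',np.round(o['wrist_force'],1),'M',np.round(o['moment'],2),'w',round(float(o['gripper_width']),2),'eff',np.round(o['effort'],1))
E
python3 -c "
from h import *
c=cap('scene','s4');cv2.imwrite('pics/s4z.png',cv2.resize(c['frame'][100:240,200:340,::-1],None,fx=4,fy=4,interpolation=2));st()"
```

```text
t 9.225 G: t 13.8 n 54.0  x -1.1 z 55.7 y 0.3 rot [ 3.1406e+00 -1.2000e-03  3.1960e-01] F [ 0.3 -0.3 -2.6] M [-0.03  0.01  0.05] w 11.72 eff [  0.  -51.3 -62.6   0.1  -0.    0. ]
```

View pics/s4z.png

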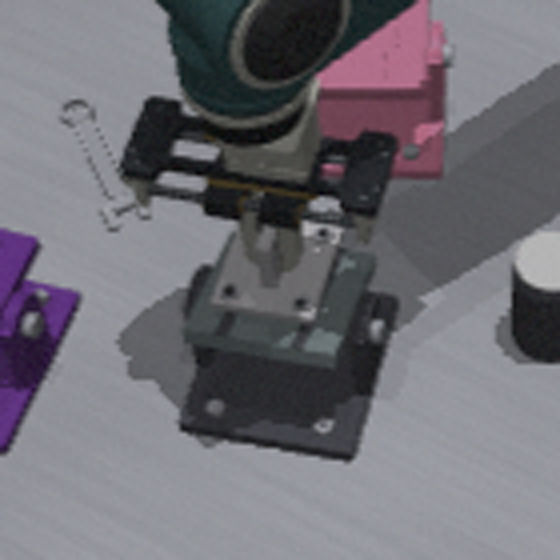

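The jig is hovering over the face, parallel in yaw and laterally centred. Next I'll touch the uphill edge down.

Emit:
{"op": "jog_arm", "data": {"plan": [[[0.001,0,0.005,0],[0.001,0,0.003,0],[0,0,0.001,0],[-0.0005,0,0.001,0],[-0.0005,0,0.001,0],[0,0,0,0]]]}}

```text
t: 9.98
tool_pos: [520.1, -174.8, 124.7]
tool_rot: [3.141, -0.001, 0.32]
wrist_force: [-0.2, 1.5, 1.6]
gripper_width: 11.9
```

```bash
python3 -c "
from h import *
st()"
```

```text
t 9.975 G: t 11.7 n 42.5  x -0.1 z 44.1 y 0.1 rot [ 3.1413e+00 -8.0000e-04  3.1980e-01] F [-0.2  1.5  1.6] M [ 0.23 -0.3   0.02] w 11.89 eff [ -0.6 -49.6 -59.6  -0.3   0.1   0. ]
```

Emit:
{"op": "jog_arm", "data": {"plan": [[[-0.001,0,0.0015,0],[-0.0012,0,0.0015,0],[-0.0012,0,0.0015,0],[0,0,0,0]]]}}

```text
t: 10.48
tool_pos: [516.6, -175.9, 119.9]
tool_rot: [3.141, -0.0, 0.32]
wrist_force: [-1.7, 1.1, 4.3]
gripper_width: 12.0
```

```bash
python3 -c "
from h import *
st()
c=cap('wrist','w5')"
```

```text
t 10.475 G: t 6.9 n 38.9  x -3.8 z 39.3 y 0.2 rot [ 3.1413e+00 -1.0000e-04  3.1970e-01] F [-1.7  1.1  4.3] M [ 0.33 -0.05  0.08] w 11.96 eff [ -0.2 -47.3 -58.1  -0.1  -0.4   0.1]
```

View pics/w5.png

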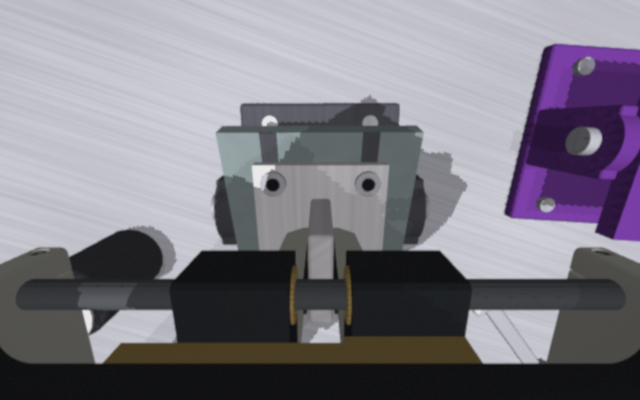

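```bash
cat >> h.py <<'E'
def jigplane(c,box=(255,387,166,205),pr=1):
    X=cloud(c);u0,u1,v0,v1=box
    P=X[v0:v1,u0:u1].reshape(-1,3);o=manip.get_obs();d=P-C
    x=d[:,0]*np.cos(YW)+d[:,1]*np.sin(YW);y=d[:,0]*np.sin(YW)-d[:,1]*np.cos(YW)
    T=x*np.cos(TH)+d[:,2]*np.sin(TH);N=-x*np.sin(TH)+d[:,2]*np.cos(TH)
    k=(abs(N-8)<12)&(T<49)&(T>18)&(abs(y)<42)&(abs(y)>16)
    A=np.c_[T,y,np.ones(len(T))];
    for _ in range(4):
        s=np.linalg.lstsq(A[k],N[k],rcond=None)[0]; r=N-A@s; k&=abs(r)<2.5
    print('jig top N=%.4f T + %.4f y + %.2f'%tuple(s),k.sum(),'N at T0..45',s[2],s[2]+45*s[0],'Tmax',np.percentile(T[k],99.5),'y',np.percentile(y[k],[.5,99.5]))
E
python3 -c "
from h import *
jigplane(dict(np.load('pics/w5.npz')))
jigplane(dict(np.load('pics/w3.npz')))"
```

```text
jig top N=-0.1486 T + -0.0021 y + 15.72 2560 N at T0..45 15.721940605969749 9.036825337085473 Tmax 47.94060401466898 y [-39.0874693   39.65780949]Traceback (most recent call last):
  File "<string>", line 4, in <module>
    jigplane(dict(np.load('pics/w3.npz')))
    ~~~~~~~~^^^^^^^^^^^^^^^^^^^^^^^^^^^^^^
  File "h.py", line 51, in jigplane
    print('jig top N=%.4f T + %.4f y + %.2f'%tuple(s),k.sum(),'N at T0..45',s[2],s[2]+45*s[0],'Tmax',np.percentile(T[k],99.5),'y',np.percentile(y[k],[.5,99.5]))
                                                                                                     ~~~~~~~~~~~~~^^^^^^^^^^^
    return _quantile_unchecked(
        a, q, axis, out, overwrite_input, method, keepdims, weights)
    return _ureduce(a,
                    func=_quantile_ureduce_func,
    ...<5 lines>...
                    overwrite_input=overwrite_input,
                    method=method)
    r = func(a, **kwargs)
    result = _quantile(arr,
                       quantiles=q,
    ...<2 lines>...
                       out=out,
                       weights=wgt)
    slices_having_nans = np.isnan(arr[-1, ...])
                                  ~~~^^^^^^^^^
IndexError: index -1 is out of bounds for axis 0 with size 0
```

The jig is pivoting passively in the grip, with 0.15 rad still to go. I'll continue along the arc.

Emit:
{"op": "jog_arm", "data": {"plan": [[[-0.001,0,0.0014,0],[-0.001,0,0.0014,0],[-0.001,0,0.0014,0],[-0.001,0,0.0014,0],[-0.0006,0,0.0014,0],[0,0,0,0],[0,0,0,0]]]}}

```text
t: 11.4
tool_pos: [512.1, -177.3, 112.5]
tool_rot: [-3.141, 0.001, 0.32]
wrist_force: [-2.3, -1.5, 2.8]
gripper_width: 11.8
```

```bash
python3 -c "
from h import *
st()
c=cap('wrist','w6');jigplane(c)
f=face_fit(c,(205,435,115,160),zmin=65,zmax=140,tol=3);print(f['tilt'],f['upyaw'],f['N'])
"
```

```text
t 11.4 G: t 0.3 n 33.0  x -8.5 z 31.9 y 0.1 rot [-3.1415e+00  6.0000e-04  3.1980e-01] F [-2.3 -1.5  2.8] M [-0.12  0.09  0.06] w 11.8 eff [  0.8 -48.  -59.    0.4  -0.2   0. ]
jig top N=0.0572 T + -0.0011 y + 7.62 2757 N at T0..45 7.616086414350768 10.189273446818925 Tmax 44.079807997059014 y [-38.22308733  38.80215523]
0.23954487527013985 0.3178130361774805 7596
```

```bash
python3 - <<'E'
from h import *
for w in ['w5','w6']:
    c=dict(np.load(f'pics/{w}.npz'));X=cloud(c);fr=c['frame']
    v,u=np.mgrid[:400,:640]
    d=X-C
    x=d[...,0]*np.cos(YW)+d[...,1]*np.sin(YW);y=d[...,0]*np.sin(YW)-d[...,1]*np.cos(YW);z=d[...,2]
    def sl(m,nm):
        A=np.c_[x[m],y[m],np.ones(m.sum())];b=z[m];k=np.ones(len(b),bool)
        for _ in range(5):
            s=np.linalg.lstsq(A[k],b[k],rcond=None)[0];k=abs(b-A@s)<2
        print(w,nm,'tilt %.4f'%np.arctan(s[0]),'roll %.4f'%s[1],'z0 %.2f'%s[2],k.sum(),m.sum(), 'x range',x[m].min(),x[m].max(),'rms',(b-A@s)[k].std())
    pl=np.tan(TH)*x
    ok=c['range_z']>0
    sl(ok&(abs(z-pl)<3.5)&(abs(y)>44)&(abs(y)<58)&(x>10)&(x<60),'face sides')
    sl(ok&(abs(z-pl)<3.5)&(abs(y)<58)&(x>49)&(x<60),'face top')
    sl(ok&(abs(z-pl-8)<9)&(abs(y)<38)&(abs(y)>18)&(x>20)&(x<42)&(v>166),'jig plate')
    # profile
    for yy in (-30,30,-50,50):
        m=ok&(abs(y-yy)<5); print(yy,[(xx,round(float(np.median(z[m&(abs(x-xx)<2)])),1)) for xx in range(16,64,4) if (m&(abs(x-xx)<2)).sum()>5])
c=dict(np.load('pics/w6.npz'));cv2.imwrite('pics/z6.png',cv2.resize(c['frame'][90:340,200:440,::-1],None,fx=2.4,fy=2.4,interpolation=2))
cap('scene','s6');c=dict(np.load('pics/s6.npz'));cv2.imwrite('pics/s6z.png',cv2.resize(c['frame'][100:240,200:340,::-1],None,fx=4,fy=4,interpolation=2))
E
```

```text
w5 face sides tilt 0.2704 roll -0.0004 z0 -0.17 3334 3335 x range 10.123098713226799 59.782867739016396 rms 0.595687912161677
w5 face top tilt 0.2706 roll -0.0003 z0 -0.09 3585 3595 x range 49.0004131387074 59.83354691842087 rms 0.6575907991172619
w5 jig plate tilt 0.2478 roll -0.0016 z0 12.53 1693 2335 x range 20.000782661668847 41.98677046799183 rms 1.0309151631394342
-30 [(16, 128.1), (20, 138.4), (24, 128.4), (28, 128.4), (32, 122.8), (36, 22.3), (40, 20.8), (44, 19.2), (48, 13.5), (52, 14.6), (56, 15.7), (60, 16.8)]
30 [(16, 17.8), (20, 138.1), (24, 128.5), (28, 128.5), (32, 122.9), (36, 22.5), (40, 21.3), (44, 19.2), (48, 13.6), (52, 14.8), (56, 15.8), (60, 16.9)]
-50 [(16, 4.4), (20, 141.5), (24, 122.1), (28, 119.9), (32, 8.5), (36, 9.8), (40, 10.8), (44, 12.1), (48, 13.3), (52, 14.2), (56, 15.4), (60, 16.3)]
50 [(16, 4.2), (20, 141.8), (24, 122.1), (28, 120.0), (32, 8.7), (36, 9.8), (40, 10.9), (44, 11.9), (48, 13.2), (52, 14.3), (56, 15.3), (60, 16.4)]
w6 face sides tilt 0.2700 roll -0.0001 z0 -0.14 3717 3723 x range 10.01931638066344 59.76170860491251 rms 0.6015224042171269
w6 face top tilt 0.2713 roll -0.0001 z0 -0.14 4083 4091 x range 49.00072649774805 59.76170860491251 rms 0.6561552588763364
w6 jig plate tilt 0.4218 roll 0.0006 z0 5.38 1638 2220 x range 20.00479740431863 39.87034870939488 rms 1.0046560413611725
-30 [(16, 131.7), (20, 121.1), (24, 121.0), (28, 114.8), (32, 20.9), (36, 21.5), (40, 19.7), (44, 17.1), (48, 13.5), (52, 14.7), (56, 15.8), (60, 16.9)]
30 [(16, 131.6), (20, 121.1), (24, 121.1), (28, 114.9), (32, 20.9), (36, 21.3), (40, 19.8), (44, 17.2), (48, 13.5), (52, 14.7), (56, 15.7), (60, 16.9)]
-50 [(16, 134.0), (20, 114.6), (24, 112.0), (28, 7.5), (32, 8.9), (36, 9.9), (40, 11.1), (44, 12.0), (48, 13.1), (52, 14.3), (56, 15.4), (60, 16.5)]
50 [(16, 134.2), (20, 114.7), (24, 112.1), (28, 7.7), (32, 8.7), (36, 10.0), (40, 10.9), (44, 12.1), (48, 13.1), (52, 14.2), (56, 15.3), (60, 16.5)]
```

View pics/z6.png

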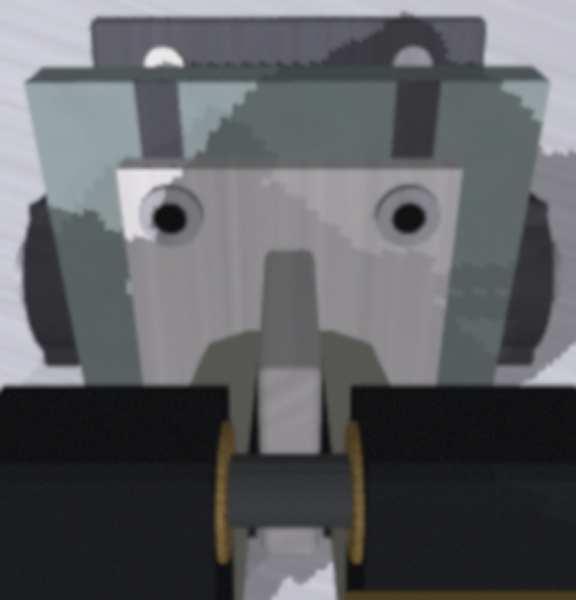

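View pics/s6z.png

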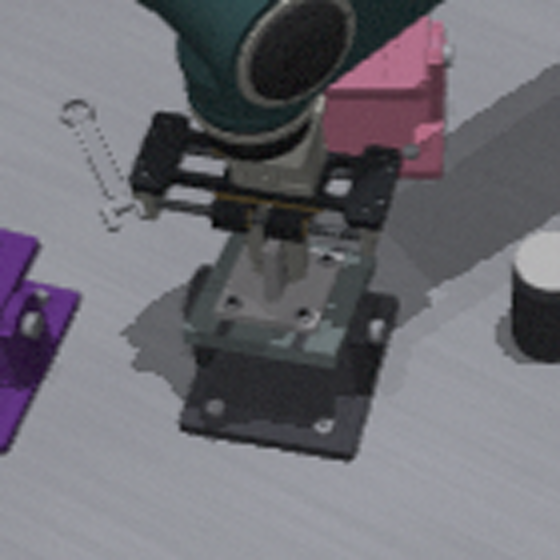

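```bash
python3 - <<'E'
from h import *
for w in ['w3','w5','w6']:
    c=dict(np.load(f'pics/{w}.npz'));X=cloud(c)
    d=X-C
    x=d[...,0]*np.cos(YW)+d[...,1]*np.sin(YW);z=d[...,2];T=x*np.cos(TH)+z*np.sin(TH);N=-x*np.sin(TH)+z*np.cos(TH)
    for u in [(263,266),(290,305),(335,350),(378,381)]:
        print(w,u,[(v,round(float(np.median((x if w=='w3' else T)[v:v+4,u[0]:u[1]])),1),round(float(np.median((z if w=='w3' else N)[v:v+4,u[0]:u[1]])),1)) for v in range(158,236,6)])
E
```

```text
w3 (263, 266) [(158, -90.6, -99.1), (164, -99.3, -99.4), (170, -67.3, 146.2), (176, -71.0, 146.5), (182, -74.2, 149.0), (188, -77.7, 149.0), (194, -82.0, 146.4), (200, -86.0, 146.3), (206, -90.0, 146.5), (212, -93.7, 146.2), (218, -97.9, 146.2), (224, -101.7, 146.6), (230, -106.0, 146.0)]
w3 (290, 305) [(158, -90.7, -99.0), (164, -99.5, -99.2), (170, -67.3, 146.1), (176, -71.0, 146.2), (182, -74.7, 146.2), (188, -78.6, 146.2), (194, -82.3, 146.2), (200, -86.2, 146.3), (206, -90.0, 146.3), (212, -93.9, 146.3), (218, -97.9, 146.5), (224, -101.9, 146.3), (230, -101.4, 157.9)]
w3 (335, 350) [(158, -91.1, -99.4), (164, -99.9, -99.4), (170, -67.5, 146.2), (176, -71.2, 146.4), (182, -74.8, 146.4), (188, -78.6, 146.4), (194, -82.4, 146.4), (200, -86.3, 146.4), (206, -90.1, 146.3), (212, -94.1, 146.3), (218, -98.1, 146.3), (224, -102.1, 146.3), (230, -101.5, 158.0)]
w3 (378, 381) [(158, -91.3, -99.4), (164, -98.6, -98.9), (170, -67.6, 146.0), (176, -71.3, 146.6), (182, -74.5, 147.2), (188, -78.4, 148.4), (194, -82.5, 146.6), (200, -86.4, 146.2), (206, -90.1, 146.4), (212, -94.1, 146.4), (218,
[... 1385 characters left out ...]
, 7.9), (170, 40.6, 8.2), (176, 36.8, 8.2), (182, 33.0, 8.1), (188, 29.3, 8.4), (194, 25.3, 8.8), (200, 21.3, 8.8), (206, 17.2, 9.0), (212, 12.9, 9.1), (218, 8.6, 9.4), (224, 4.3, 9.4), (230, 6.3, 18.6)]
w6 (335, 350) [(158, 46.9, 6.1), (164, 44.2, 7.7), (170, 40.5, 8.2), (176, 36.9, 8.2), (182, 33.2, 8.5), (188, 29.2, 8.4), (194, 25.3, 9.0), (200, 21.2, 8.9), (206, 17.3, 9.0), (212, 12.8, 9.3), (218, 8.6, 9.4), (224, 4.2, 9.5), (230, 6.3, 18.5)]
w6 (378, 381) [(158, 46.9, 5.9), (164, 44.2, 7.8), (170, 41.4, 10.6), (176, 38.3, 11.1), (182, 34.7, 11.5), (188, 29.5, 8.9), (194, 25.2, 8.4), (200, 21.1, 8.9), (206, 17.1, 8.9), (212, 13.2, 9.3), (218, 8.8, 9.6), (224, 4.3, 9.8), (230, -0.2, 9.9)]
```

Only about 0.04 rad remains, and the top edge sits at t≈45.5 mm. Now I'll press lightly.

Emit:
{"op": "jog_arm", "data": {"plan": [[[0,0,0.0005,0],[0,0,0.0005,0],[0,0,0.0005,0],[0,0,0,0],[0,0,0,0]]]}}

```text
t: 12.12
tool_pos: [511.9, -177.4, 111.5]
tool_rot: [3.142, 0.001, 0.32]
wrist_force: [-6.2, -1.7, 6.4]
gripper_width: 11.8
```

```bash
cat >> h.py <<'E'
def prof(c):
    X=cloud(c);d=X-C
    x=d[...,0]*np.cos(YW)+d[...,1]*np.sin(YW);y=d[...,0]*np.sin(YW)-d[...,1]*np.cos(YW);z=d[...,2];T=x*np.cos(TH)+z*np.sin(TH);N=-x*np.sin(TH)+z*np.cos(TH)
    m=np.zeros(T.shape,bool);m[150:226,288:306]=1;m[150:226,334:352]=1;m[196:226,262:282]=1;m[196:226,362:380]=1
    m&=(T<44)&(T>3)&(abs(N-8.5)<3)
    A=np.c_[T[m],y[m],np.ones(m.sum())];b=N[m];k=np.ones(len(b),bool)
    for _ in range(5): s=np.linalg.lstsq(A[k],b[k],rcond=None)[0];k=abs(b-A@s)<1.2
    print('jig top: N=%.4f T %+.4f y %+.2f'%tuple(s),k.sum(),m.sum())
    f=(abs(N)<3)&(abs(y)>45)&(abs(y)<57)&(T>15)&(T<62)&(c['range_z']>0)
    A=np.c_[T[f],y[f],np.ones(f.sum())];print('face',np.round(np.linalg.lstsq(A,N[f],rcond=None)[0],4))
    # jig edges: top edge & sides
    j=(abs(N-7)<2.6)&(T>-5)&(T<50)&(abs(y)<46)&(c['range_z']>0); j[:150]=0
    for a in (10,20,30,40):
        k=j&(abs(T-a)<4); print('T',a,'y',np.round([y[k].min(),y[k].max()],1) if k.any() else 0,end='; ')
    for a in (-30,-15,0,15,30):
        k=j&(abs(y-a)<5)&(N>5.5);print('y',a,'Tmax',round(float(T[k].max()),1),end='; ')
    print()
E
python3 -c "
from h import *
st();prof(dict(np.load('pics/w6.npz')))
c=cap('wrist','w7');prof(c)
"
```

```text
t 12.125 G: t -0.1 n 32.0  x -8.6 z 30.9 y 0.1 rot [3.1415e+00 8.0000e-04 3.1970e-01] F [-6.2 -1.7  6.4] M [-0.14  0.77  0.06] w 11.81 eff [  1.9 -45.6 -58.3   0.9  -1.3   0.1]
jig top: N=-0.0398 T -0.0005 y +9.71 3163 3279
face [-1.000e-04 -1.000e-04 -1.255e-01]
T 10 y [-39.9  40.3]; T 20 y [-40.   40.3]; T 30 y [-39.9  40.4]; T 40 y [-39.7  40.1]; y -30 Tmax 47.4; y -15 Tmax 47.7; y 0 Tmax 47.6; y 15 Tmax 47.7; y 30 Tmax 48.0; 
jig top: N=-0.0210 T +0.0002 y +8.83 3175 3282
face [ 6.000e-04  1.000e-04 -1.815e-01]
T 10 y [-39.7  40.3]; T 20 y [-39.9  40.2]; T 30 y [-39.8  40.4]; T 40 y [-39.9  40.1]; y -30 Tmax 47.5; y -15 Tmax 47.4; y 0 Tmax 47.4; y 15 Tmax 47.7; y 30 Tmax 47.4;
```

```bash
python3 - <<'E'
from h import *
c=dict(np.load('pics/w7.npz'));X=cloud(c);d=X-C
x=d[...,0]*np.cos(YW)+d[...,1]*np.sin(YW);z=d[...,2];T=x*np.cos(TH)+z*np.sin(TH);N=-x*np.sin(TH)+z*np.cos(TH)
g=c['frame'].astype(int).sum(2)//3
for u in (300,340):
    for v in list(range(114,130))+list(range(150,170)): print(u,v,g[v,u],round(float(np.median(T[v,u-8:u+8])),1),round(float(np.median(N[v,u-8:u+8])),1))
E
```

```text
300 114 96 45.4 -101.0
300 115 91 44.5 -101.0
300 116 81 43.8 -100.6
300 117 76 43.0 -100.1
300 118 81 65.2 -12.3
300 119 82 65.2 -10.0
300 120 83 65.1 -8.2
300 121 82 65.3 -5.6
300 122 83 65.1 -4.0
300 123 101 65.2 -1.9
300 124 133 65.1 -0.1
300 125 151 64.6 -0.1
300 126 156 64.0 -0.2
300 127 156 63.4 -0.2
300 128 154 63.0 0.1
300 129 153 62.4 -0.0
300 150 91 50.4 0.2
300 151 91 49.6 -0.3
300 152 92 49.2 0.2
300 153 93 48.4 -0.2
300 154 93 47.8 -0.2
300 155 94 47.2 -0.2
300 156 96 46.7 0.1
300 157 97 46.8 1.9
300 158 96 47.0 3.7
300 159 100 46.8 4.8
300 160 113 47.0 6.8
300 161 129 46.7 7.5
300 162 136 46.2 7.7
300 163 138 45.7 8.0
300 164 138 45.1 7.8
300 165 138 44.5 7.8
300 166 139 43.8 7.6
300 167 140 43.3 8.0
300 168 138 42.8 8.2
300 169 139 42.0 7.7
340 114 61 45.4 -101.2
340 115 62 44.7 -100.5
340 116 64 43.7 -100.8
340 117 67 42.9 -100.6
340 118 68 65.1 -12.6
340 119 69 65.2 -10.1
340 120 69 65.2 -7.8
340 121 69 65.1 -6.2
340 122 71 65.2 -3.8
340 123 82 65.2 -1.8
340 124 95 65.1 -0.3
340 125 102 64.5 -0.3
340 126 102 64.0 -0.1
340 127 101 63.5 0.0
340 128 102 63.0 0.1
340 129 102 62.4 0.0
340 150 103 50.3 0.1
340 151 102 49.6 -0.3
340 152 103 49.1 -0.1
340 153 103 48.3 -0.3
340 154 102 47.8 -0.3
340 155 104 47.2 -0.2
340 156 103 46.9 0.6
340 157 103 46.9 2.2
340 158 103 46.9 3.6
340 159 107 47.1 5.5
340 160 123 46.9 6.6
340 161 145 47.0 8.2
340 162 155 46.3 7.9
340 163 157 45.7 7.9
340 164 158 45.3 8.3
340 165 157 44.4 7.6
340 166 157 43.9 7.8
340 167 158 43.3 7.9
340 168 158 42.8 8.2
340 169 158 42.1 8.0
```

The table is unmoved: its top edge is at t=65.1. The jig's upper edge is at 46.9 and should be at 45, so it sits about 1.8 mm uphill. I'll drag it downhill, which also helps close the last 0.02 rad.

Emit:
{"op": "jog_arm", "data": {"plan": [[[-0.0006,0,0.0003,0],[-0.0006,0,0.0003,0],[-0.0006,0,0.0003,0],[-0.0004,0,0.0002,0],[0,0,0,0],[0,0,0,0]]]}}

```text
t: 12.92
tool_pos: [510.2, -177.9, 110.1]
tool_rot: [-3.142, -0.0, 0.32]
wrist_force: [0.7, -0.1, 3.3]
gripper_width: 11.9
```

```bash
cat >> h.py <<'E'
def wall(c):
    X=cloud(c);d=X-C
    x=d[...,0]*np.cos(YW)+d[...,1]*np.sin(YW);z=d[...,2];T=x*np.cos(TH)+z*np.sin(TH);N=-x*np.sin(TH)+z*np.cos(TH)
    a=(N>-11)&(N<-2.5)&(T>60)&(T<70); w=[]
    for u0,u1 in((260,290),(305,335),(350,382)):
        b=(N>1.5)&(N<6)&(T>40)&(T<52); b[:,:u0]=0;b[:,u1:]=0; w.append((round(float(np.median(T[b])),2),int(b.sum())))
    print('face top edge',np.median(T[a]),'jig wall',w)
E
python3 -c "
from h import *
st();wall(dict(np.load('pics/w7.npz')))
c=cap('wrist','w8');prof(c);wall(c)
"
```

```text
t 12.925 G: t -2.2 n 31.3  x -10.5 z 29.5 y 0.1 rot [-3.1416 -0.      0.3198] F [ 0.7 -0.1  3.3] M [ 0.3 -0.5  0. ] w 11.9 eff [ -0.5 -47.  -57.2  -0.5   0.4   0. ]
face top edge 65.15925851401902 jig wall [(46.86, 83), (46.91, 97), (46.96, 93)]
jig top: N=-0.0044 T +0.0011 y +8.04 3181 3271
face [ 1.100e-03  1.000e-04 -1.933e-01]
T 10 y [-39.6  40.1]; T 20 y [-39.7  40.2]; T 30 y [-40.   40.2]; T 40 y [-39.7  40.3]; y -30 Tmax 46.0; y -15 Tmax 46.2; y 0 Tmax 46.1; y 15 Tmax 46.2; y 30 Tmax 46.0; 
face top edge 65.15919291559402 jig wall [(45.6, 94), (45.6, 88), (45.58, 97)]
```

Emit:
{"op": "jog_arm", "data": {"plan": [[[-0.0003,0,0.0003,0],[-0.0002,0,0.0003,0],[0.0,0,0.0003,0],[0,0,0,0],[0,0,0,0],[0,0,0,0]]]}}

```text
t: 13.72
tool_pos: [509.8, -178.1, 109.7]
tool_rot: [3.141, -0.0, 0.32]
wrist_force: [0.1, 1.6, 8.1]
gripper_width: 12.4
```

```bash
python3 -c "
from h import *
st()
c=cap('wrist','w9');prof(c);wall(c);st()
"
```

```text
t 13.725 G: t -2.7 n 31.0  x -10.9 z 29.1 y 0.1 rot [ 3.1415e+00 -5.0000e-04  3.1980e-01] F [0.1 1.6 8.1] M [ 0.59 -0.17  0.03] w 12.37 eff [ -0.9 -44.5 -55.2  -0.7  -0.2   0. ]
jig top: N=-0.0008 T +0.0009 y +7.83 3164 3258
face [-1.000e-04 -1.000e-04 -1.538e-01]
T 10 y [-39.8  40.1]; T 20 y [-39.7  40.3]; T 30 y [-39.9  40.3]; T 40 y [-40.   40.4]; y -30 Tmax 46.1; y -15 Tmax 46.0; y 0 Tmax 45.9; y 15 Tmax 45.7; y 30 Tmax 46.1; 
face top edge 65.17078215933243 jig wall [(45.36, 96), (45.36, 87), (45.39, 101)]
t 13.775 G: t -2.7 n 31.0  x -10.9 z 29.2 y 0.1 rot [ 3.1414e+00 -4.0000e-04  3.1980e-01] F [0.2 1.7 8.8] M [ 0.55 -0.16 -0.01] w 11.89 eff [ -0.9 -44.5 -55.2  -0.7  -0.2   0. ]
```

It is flush: the slope error is about 0.001 rad, the plate top is 8.0 mm above the face, and it is centred within about 0.3 mm. I'll make a small lateral trim and press slightly more.

Emit:
{"op": "jog_arm", "data": {"plan": [[[-0.0001,-0.0002,0.0002,0],[0,0,0.0002,0],[0,0,0,0],[0,0,0,0],[0,0,0,0],[0,0,0,0]]]}}

```text
t: 14.52
tool_pos: [509.8, -178.1, 109.7]
tool_rot: [3.141, -0.001, 0.32]
wrist_force: [-0.0, 0.4, 11.2]
gripper_width: 11.9
```

```bash
python3 -c "
from h import *
st()
c=cap('wrist','w10');prof(c);wall(c);st()
c=cap('scene','s10');cv2.imwrite('pics/s10z.png',cv2.resize(c['frame'][100:240,200:340,::-1],None,fx=4,fy=4,interpolation=2));st()
"
```

```text
t 14.525 G: t -2.7 n 31.0  x -10.9 z 29.1 y 0.1 rot [ 3.1409e+00 -8.0000e-04  3.1970e-01] F [-0.   0.4 11.2] M [ 0.56 -0.02 -0.02] w 11.92 eff [ -0.4 -43.1 -53.4  -0.5  -0.2   0. ]
jig top: N=0.0017 T -0.0003 y +7.79 3172 3256
face [-0.0002 -0.     -0.1205]
T 10 y [-40.   40.2]; T 20 y [-39.9  40.4]; T 30 y [-40.1  40.2]; T 40 y [-40.   40.2]; y -30 Tmax 45.9; y -15 Tmax 45.9; y 0 Tmax 45.8; y 15 Tmax 45.9; y 30 Tmax 46.0; 
face top edge 65.16788811272082 jig wall [(45.33, 90), (45.36, 88), (45.37, 94)]
t 14.575 G: t -2.7 n 31.0  x -10.8 z 29.1 y 0.1 rot [ 3.1409e+00 -8.0000e-04  3.1980e-01] F [-0.4  0.4 11. ] M [ 0.53 -0.05  0.04] w 12.02 eff [ -0.4 -43.1 -53.4  -0.5  -0.2   0. ]
t 14.625 G: t -2.7 n 31.0  x -10.8 z 29.2 y 0.1 rot [ 3.1409e+00 -8.0000e-04  3.1980e-01] F [ 0.1  1.4 11.9] M [ 0.55 -0.01  0.01] w 11.99 eff [ -0.4 -43.1 -53.4  -0.5  -0.2   0. ]
```

View pics/s10z.png

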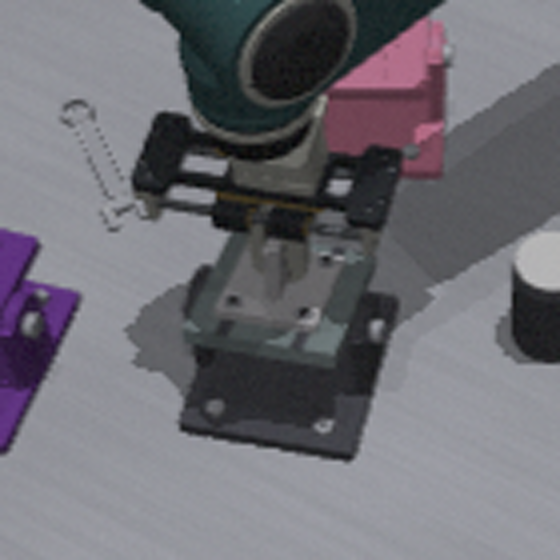

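View pics/w10.png

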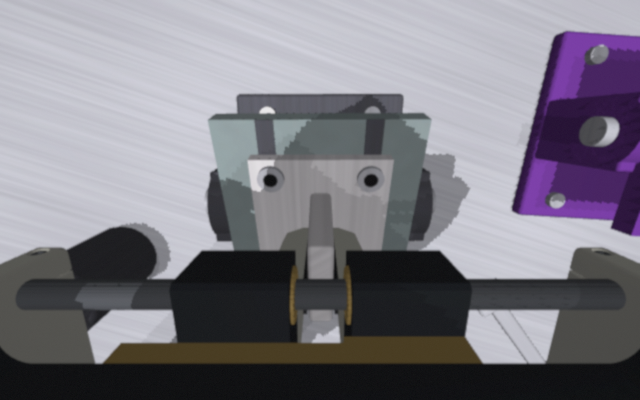

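The force reading suggests the jig bears mostly on its left side (Mx of about 0.55 N m). I'll ease the grip without opening it, so the jig can seat itself, and watch the moment.

Emit:
{"op": "jog_arm", "data": {"plan": [[[0,0,0,0],[0,0,0,0],[0,0,0,0]]], "newtons": 10}}

```text
t: 15.0
tool_pos: [509.8, -178.1, 109.7]
tool_rot: [3.141, -0.001, 0.32]
wrist_force: [0.4, 0.8, 11.6]
gripper_width: 12.2
```

```bash
python3 -c "
from h import *
st()
c=cap('wrist','w11');prof(c);wall(c);st()
"
```

```text
t 15.0 G: t -2.7 n 31.0  x -10.9 z 29.1 y 0.1 rot [ 3.1409e+00 -8.0000e-04  3.1980e-01] F [ 0.4  0.8 11.6] M [ 0.47 -0.03 -0.04] w 12.21 eff [ -0.6 -43.1 -53.5  -0.5  -0.2   0. ]
jig top: N=0.0013 T -0.0004 y +7.80 3162 3248
face [-0.0005 -0.0002 -0.1201]
T 10 y [-39.9  40.2]; T 20 y [-39.9  40.2]; T 30 y [-39.9  40.2]; T 40 y [-39.9  40.3]; y -30 Tmax 45.8; y -15 Tmax 46.0; y 0 Tmax 45.8; y 15 Tmax 46.0; y 30 Tmax 45.9; 
face top edge 65.17347817444427 jig wall [(45.32, 97), (45.4, 89), (45.41, 102)]
t 15.05 G: t -2.7 n 31.0  x -10.8 z 29.2 y 0.1 rot [ 3.1409e+00 -8.0000e-04  3.1980e-01] F [-0.5  1.4 10.3] M [ 0.48  0.01 -0.03] w 11.92 eff [ -0.6 -43.1 -53.5  -0.5  -0.2   0. ]
```

Emit:
{"op": "jog_arm", "data": {"plan": [[[0,0.0002,0,0],[0,0.0002,0,0],[0,0,0,0],[0,0,0,0]]], "newtons": 6}}

```text
t: 15.55
tool_pos: [509.7, -178.2, 109.3]
tool_rot: [-3.141, -0.0, 0.32]
wrist_force: [0.7, 3.5, 8.0]
gripper_width: 12.2
```

```bash
python3 -c "
from h import *
st()
c=cap('wrist','w12');prof(c);wall(c);st()
"
```

```text
t 15.55 G: t -3.0 n 30.6  x -11.0 z 28.7 y 0.1 rot [-3.1413e+00 -1.0000e-04  3.1990e-01] F [0.7 3.5 8. ] M [ 0.7   0.12 -0.05] w 12.16 eff [ -1.8 -44.5 -55.6  -0.9  -0.6   0. ]
jig top: N=-0.0004 T +0.0001 y +7.83 3162 3265
face [ 0.0004 -0.0003 -0.1657]
T 10 y [-39.9  40.3]; T 20 y [-39.9  40.2]; T 30 y [-39.7  40.3]; T 40 y [-39.9  40.3]; y -30 Tmax 45.7; y -15 Tmax 45.9; y 0 Tmax 45.9; y 15 Tmax 45.8; y 30 Tmax 45.8; 
face top edge 65.16532663196567 jig wall [(45.35, 98), (45.36, 93), (45.36, 103)]
t 15.6 G: t -3.0 n 30.6  x -11.0 z 28.7 y 0.1 rot [-3.1413e+00 -2.0000e-04  3.1990e-01] F [-0.6  4.9  9.3] M [0.68 0.14 0.  ] w 11.91 eff [ -1.8 -44.5 -55.6  -0.9  -0.6   0. ]
```

The jig slid 0.4 mm in the grip and seated itself. The moment now puts the centre of pressure near the middle. I'll restore a firm grip.

Emit:
{"op": "jog_arm", "data": {"plan": [[[0,-0.0001,0,0],[0,0,0,0],[0,0,0,0],[0,0,0,0]]], "newtons": 20}}

```text
t: 16.1
tool_pos: [509.7, -178.1, 109.3]
tool_rot: [-3.142, -0.0, 0.32]
wrist_force: [0.4, 2.6, 8.8]
gripper_width: 11.9
```

```bash
cat >> h.py <<'E'
def cop(n=6):
    S=[]
    for _ in range(n):
        manip.capture('top');o=manip.get_obs();S.append(np.r_[o['wrist_force'],o['moment']])
    s=np.mean(S,0);Fz=s[2]+3.1;L=.19
    rx=-(s[4]+L*s[0])/Fz;ry=(s[3]-L*s[1])/Fz
    print('F',np.round(s,2),'CoP mm uphill %.0f lateral(face y) %.0f'%(1e3*(rx*np.cos(YW)+ry*np.sin(YW)),1e3*(-rx*np.sin(YW)+ry*np.cos(YW))))
E
python3 -c "
from h import *
st()
c=cap('wrist','w13');prof(c);wall(c);cop();st()
"
```

```text
t 16.1 G: t -3.0 n 30.6  x -11.0 z 28.7 y 0.1 rot [-3.1415e+00 -2.0000e-04  3.1990e-01] F [0.4 2.6 8.8] M [ 0.55 -0.02  0.06] w 11.85 eff [ -1.3 -44.7 -55.5  -0.7  -0.4   0. ]
jig top: N=-0.0018 T -0.0007 y +7.86 3143 3254
face [ 0.0015  0.     -0.2254]
T 10 y [-39.9  40.5]; T 20 y [-39.8  40.3]; T 30 y [-39.8  40.2]; T 40 y [-39.8  40.3]; y -30 Tmax 45.8; y -15 Tmax 45.7; y 0 Tmax 46.0; y 15 Tmax 45.9; y 30 Tmax 45.9; 
face top edge 65.1624570092547 jig wall [(45.35, 93), (45.35, 94), (45.39, 106)]
F [0.44 2.3  8.96 0.61 0.02 0.02] CoP mm uphill -3 lateral(face y) 16
t 16.45 G: t -3.0 n 30.6  x -11.0 z 28.7 y 0.1 rot [-3.1415e+00 -2.0000e-04  3.1990e-01] F [0.1 2.2 8.1] M [0.66 0.04 0.05] w 11.72 eff [ -1.3 -44.7 -55.5  -0.8  -0.4   0. ]
```

Emit:
{"op": "jog_arm", "data": {"plan": [[[0,0.0001,0.0001,0],[0,0,0,0],[0,0,0,0],[0,0,0,0]]]}}

```text
t: 16.95
tool_pos: [509.7, -178.2, 109.3]
tool_rot: [-3.141, -0.0, 0.32]
wrist_force: [-1.5, 4.2, 10.3]
gripper_width: 12.1
```

```bash
python3 -c "
from h import *
c=cap('wrist','w14');prof(c);wall(c);cop();st()
"
```

```text
jig top: N=-0.0003 T -0.0007 y +7.85 3175 3264
face [ 0.0002 -0.0004 -0.1534]
T 10 y [-40.   40.1]; T 20 y [-40.1  40.3]; T 30 y [-39.6  40.3]; T 40 y [-39.8  40.3]; y -30 Tmax 46.2; y -15 Tmax 46.0; y 0 Tmax 45.8; y 15 Tmax 45.8; y 30 Tmax 45.8; 
face top edge 65.18209747405278 jig wall [(45.35, 91), (45.32, 95), (45.39, 108)]
F [-0.71  3.86  9.7   0.74  0.18  0.  ] CoP mm uphill -3 lateral(face y) 1
t 17.3 G: t -3.0 n 30.6  x -11.0 z 28.7 y 0.1 rot [-3.1413e+00 -2.0000e-04  3.1990e-01] F [-1.1  4.5 10.2] M [ 0.72  0.16 -0.05] w 11.68 eff [ -1.8 -44.  -55.3  -0.9  -0.7   0. ]
```

The centre of pressure is now central, the jig is flush and square, and the press is about 13 N. I'm handing the job in.

```bash
python3 -c "
from h import *
manip.close_job();st()"
```

```text
the job is handed in; nothing more can be done
the job is handed in; nothing more can be done
```

The jig is on the drill table's face, flush, centred and square. The gripper still holds it at 20 N and presses with about 13 N. I handed the job in at 17.3 s of the 45 s allowed.

**How it was done:** I picked the jig up by its rib and carried it over the face. The moves allow no tool tilt, so I touched the uphill edge down and let the jig pivot in the grip until it lay flat. I then dragged it about 2 mm downhill to centre it. The jig was at first bearing mostly on one side, so I eased the grip to 6 N without opening it, let the jig seat, and gripped at 20 N again.

**Last checks:**

| Check | Result |
|---|---|
| Slope and roll of the jig against the face | within about 0.001 rad |
| Height of the plate's top above the face | 8.0 mm, equal to the plate's thickness |
| Distance from the jig to the face's top edge | 19.8 mm (20 mm is ideal) |
| Sideways centring | within about 0.2 mm |
| Table's slope | 0.270 rad, same as before contact |
| Centre of pressure | within about 5 mm of the middle |

**Less certain points:**
- The centre of pressure assumes the force sensor's reference point is about 0.19 m above the contact. I worked that out from an earlier edge contact.
- A sideways force of about 4 N on the wrist remained.
- The jig slipped about 3 mm along the rib in the grip, mostly while pivoting and partly while seating. I corrected the resulting offset.
- I touched none of the vise, oil can, goggles or spanner, but I did not re-measure their positions.

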